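# Move the bottle row to the new rack in reverse order

### The job

Move the four bottles from the cups of the old wooden rack into the four pockets of the blue carrier, one to a pocket, in reverse order: the bottle next to the red knob on the old rack goes into the pocket farthest from the red knob on the carrier, the second into the second farthest, and so on. Keep every bottle upright all the way and leave each one standing on the floor of its pocket.

Things in the scene. Friction and masses are not known exactly. Their poses are not given: they have to be found in the camera images.
- brown_bottle: Brown glass bottle with a black cap, 40 mm diameter, 146 mm tall, about 0.13 kg. Origin: centre of its underside, z up. Starts standing in cup_a, up to 4 mm off the cup's middle. Rigid, cap fixed; grip it across its diameter, best about 30 mm below its top, where the fingers meet it at its full width of 40 mm.
- white_bottle: White bottle with a blue cap, 37 mm diameter, 126 mm tall, about 0.08 kg. Origin: centre of its underside, z up. Starts standing in cup_b, up to 4 mm off the cup's middle. Rigid, cap fixed; grip it across its diameter, best about 30 mm below its top, where the fingers meet it at its full width of 37 mm.
- pink_bottle: Pink-and-white bottle with a whitish cap, 43 mm diameter, 176 mm tall, about 0.16 kg. Origin: centre of its underside, z up. Starts standing in cup_c, up to 4 mm off the cup's middle. Rigid, cap fixed; grip it across its diameter, best about 30 mm below its top, where the fingers meet it at its full width of 43 mm.
- clear_bottle: Clear glass bottle half full of pale stuff, with a ribbed white cap, 43 mm diameter, 130 mm tall, about 0.12 kg. Origin: centre of its underside, z up. Starts standing in cup_d, up to 4 mm off the cup's middle. Rigid, cap fixed; grip it across its diameter, best about 30 mm below its top, where the fingers meet it at its full width of 43 mm.
- cup_a: Its place in the row varies. Square sheet-steel cup, one of four alike fixed on the old rack: 68x68 mm outside, 30 mm high, walls and floor 3 mm. Origin: centre of its underside, 12 mm above the worktop; axes parallel to the old rack's. At the start it holds the brown bottle with the black cap.
- cup_b: Its place in the row varies. Square sheet-steel cup, one of four alike fixed on the old rack: 68x68 mm outside, 30 mm high, walls and floor 3 mm. Origin: centre of its underside, 12 mm above the worktop; axes parallel to the old rack's. At the start it holds the white bottle with the blue cap.
- cup_c: Its place in the row varies. Square sheet-steel cup, one of four alike fixed on the old rack: 68x68 mm outside, 30 mm high, walls and floor 3 mm. Origin: centre of its underside, 12 mm above the worktop; axes parallel to the old rack's. At the start it holds the pink-and-white bottle.
- cup_d: Its place in the row varies. Square sheet-steel cup, one of four alike fixed on the old rack: 68x68 mm outside, 30 mm high, walls and floor 3 mm. Origin: centre of its underside, 12 mm above the worktop; axes parallel to the old rack's. At the start it holds the clear bottle with the white cap.
- old_rack: Old rack: flat wooden board 88 (x) x 324 (y) x 12 mm with a row of four steel cups along its y axis, at y = +108, +36, -36 and -108 mm. Fixed. Origin: centre of its underside, on the worktop. A red ball knob (24 mm ball, top 46 mm above the worktop) stands on it at y = +153 mm: that is its knob end.
- new_rack: Blue plastic carrier, fixed: four empty square pockets (68x68 mm) in a row, centres at x = 0, y = +108, +36, -36, -108 mm. Rim 36 mm, pocket floor 4 mm above the worktop, walls 4 mm; 76 (x) x 294 (y) mm plus a 26 mm lug at each end. Origin: centre of its underside, on the worktop. A red ball knob (24 mm, top 70 mm above the worktop) on the lug at y = +159 mm marks its knob end.

How it is judged (in metres and radians):
At the end, for the whole second after the job is handed in: Counted from the knob ends, the bottles of places 1-4 of the old rack stand in carrier pockets 4-1: origin within 16 mm of the pocket centre along each rack axis and under 10 mm above the carrier's underside (on the pocket floor), leaning under 0.1 rad, at rest (((y of cup_a in the frame of old_rack between 0.088 and 0.128 m and y of brown_bottle in the frame of new_rack between -0.124 and -0.092 m) or (y of cup_a in the frame of old_rack between 0.016 and 0.056 m and y of brown_bottle in the frame of new_rack between -0.052 and -0.02 m) or (y of cup_a in the frame of old_rack between -0.056 and -0.016 m and y of brown_bottle in the frame of new_rack between 0.02 and 0.052 m) or (y of cup_a in the frame of old_rack between -0.128 and -0.088 m and y of brown_bottle in the frame of new_rack between 0.092 and 0.124 m)) and x of brown_bottle in the frame of new_rack between -0.016 and 0.016 m and z of each of brown_bottle, white_bottle, pink_bottle, clear_bottle in the frame of new_rack below 0.01 m and angle between each of brown_bottle, white_bottle, pink_bottle, clear_bottle's own z axis and vertical below 0.1 rad and linear speed of each of brown_bottle, white_bottle, pink_bottle, clear_bottle below 0.02 m/s and angular speed of each of brown_bottle, white_bottle, pink_bottle, clear_bottle below 0.2 rad/s and ((y of cup_b in the frame of old_rack between 0.088 and 0.128 m and y of white_bottle in the frame of new_rack between -0.124 and -0.092 m) or (y of cup_b in the frame of old_rack between 0.016 and 0.056 m and y of white_bottle in the frame of new_rack between -0.052 and -0.02 m) or (y of cup_b in the frame of old_rack between -0.056 and -0.016 m and y of white_bottle in the frame of new_rack between 0.02 and 0.052 m) or (y of cup_b in the frame of old_rack between -0.128 and -0.088 m and y of white_bottle in the frame of new_rack between 0.092 and 0.124 m)) and x of white_bottle in the frame of new_rack between -0.016 and 0.016 m and ((y of cup_c in the frame of old_rack between 0.088 and 0.128 m and y of pink_bottle in the frame of new_rack between -0.124 and -0.092 m) or (y of cup_c in the frame of old_rack between 0.016 and 0.056 m and y of pink_bottle in the frame of new_rack between -0.052 and -0.02 m) or (y of cup_c in the frame of old_rack between -0.056 and -0.016 m and y of pink_bottle in the frame of new_rack between 0.02 and 0.052 m) or (y of cup_c in the frame of old_rack between -0.128 and -0.088 m and y of pink_bottle in the frame of new_rack between 0.092 and 0.124 m)) and x of pink_bottle in the frame of new_rack between -0.016 and 0.016 m and ((y of cup_d in the frame of old_rack between 0.088 and 0.128 m and y of clear_bottle in the frame of new_rack between -0.124 and -0.092 m) or (y of cup_d in the frame of old_rack between 0.016 and 0.056 m and y of clear_bottle in the frame of new_rack between -0.052 and -0.02 m) or (y of cup_d in the frame of old_rack between -0.056 and -0.016 m and y of clear_bottle in the frame of new_rack between 0.02 and 0.052 m) or (y of cup_d in the frame of old_rack between -0.128 and -0.088 m and y of clear_bottle in the frame of new_rack between 0.092 and 0.124 m)) and x of clear_bottle in the frame of new_rack between -0.016 and 0.016 m); the robot touches nothing.
It fails at once if a bottle is tipped over (leans more than 0.5 rad) (angle between any of brown_bottle, white_bottle, pink_bottle, clear_bottle's own z axis and vertical above 0.5 rad).
It also fails if it takes over 115 s, if anything falls off the work surface, if the arm or the gripper's body presses on something with over 40 N, if the wrist force passes 120 N, or if a joint passes its speed limit or range.

### The arm

A 7-joint arm with a two-finger parallel gripper is mounted at the origin on a cart in front of the work surface, level with it; the furniture and walls round the work are solid. World frame = base frame: x ahead of the robot, y to its left, z up, the work surface at z = 0. Lengths are in m, angles in degrees, forces in N, time in s.
With the tool pointing down it reaches from about 0.425 to 1.025 m from the base axis. Payload 3.6 kg.
Tool frame: the origin (TCP) lies at the very end of the fingers, on their centre line; the grasp point (between the pads) lies 19 mm behind it (grip_point_offset is the distance from the TCP to the grasp point, in m); y points along the fingers, x is the direction in which the jaws open and shut, and the axes are right-handed (so a half turn about y gives the same grasp; the last joint's range is limited). The gripper opens to 85 mm and grips with 20 to 120 N. Pads are 22 mm wide; open, the fingers measure 114 mm over their backs; the gripper's body (76 mm by 85 mm) begins 54 mm behind the grasp point. The pads swing forward as they close: fully open they stand 13 mm farther back than shut.
Start: joints at [66.377, 33.873, 2.773, 92.16, -1.908, 54.013, -1.931], TCP at [0.227, -0.688, 0.231] pointing down, gripper open.
Joint ranges: [-153.93, 153.93], [-27.13, 128.08], [-72.61, 78.16], [10.71, 143.7], [-87.88, 267.88], [4.46, 118.87], [-176.78, 176.78]. Speed limits (degrees/s): [147.25, 147.25, 180, 180, 180, 180, 180].

### API

Orientations are given as a 3x3 rotation matrix whose columns are the frame's x, y, z axes.
In Python, from station import * gives the robot as it stands.
- The arm moves only by the tool step_arm, never from a script. Its argument "plan" is a list of rows, each a list of 7 numbers: the closure in counts, from 0 (fully open) to 255 (shut), then the shift along the world's x, y, z in mm, then the turn, a rotation vector about the world's x, y, z in degrees. A call has 1 to 12 rows; each row shifts and turns the commanded pose from where the row before left it; what a row does not reach is not made up. A row lasts 1/8 s, in which the tool goes at most 62.5 mm and 10.7 degrees, less where a joint would pass 70% of its speed; a pose out of reach is approached as far as the arm can. A call is refused whole if a number of a shift passes 62.5 or a number of a turn 10.7, either way. A call with a gripper value outside its range is refused whole. The fingers move at their own pace and stop on an object; "force" is the grip in N (left out, the last holds). Time passes only in rows, so rows that do not move let the fingers close. It gives the time, the measured TCP pose, the force and the opening at its end, in the units of the state.
- get_obs(): the state, without advancing time (a new reading comes with each control period).
- camera(name): name is "scene" or "top"; returns the picture (384x512x3 uint8, red, green, blue); there is no depth.
- camera_params(name): a dict with "vertical_fov" (degrees; the focal length in pixels is half the picture's height over the tangent of half this angle, whatever the lens; pixels are square), "cx", "cy" (the principal point, pixels), "position" and "orientation" of the camera in the world. Camera axes: x right, y up, looking along -z (the intrinsics and any distortion apply to the point x, -y, -z); pixel columns grow to the right and rows downward; lengths in m; the calibration is good to about 2 mm. A picture is of the moment at which its call begins. camera_params takes no time and is no camera call.
- sign_off(): hands the job in, once; it reports no verdict.
Trained networks look in the newest picture that a camera, given by its name, has taken for a name from the list of things; names that differ only in an ending like _2 or _b are one class to them, and where a whole thing is asked for, a point or a joint stands for the part that bears it (a point fixed in the world has none). Each returns a list of dicts, best first, with "score" (0 to 1); they miss things now and then, are a little off and sometimes report something else, mostly with a low value. They report only what shows in the picture. A call takes as long as a camera call.
- spot_in(camera, query): "centre" ([x, y, z] in m, in the coordinates of the camera as it stood for that picture, good to about 4 mm: the middle of the surface that is visible of it).
The state is a dict: "time": time; "q": joint angles; "dq": joint speeds; "effort": joint torques, N m; "position": TCP position; "eef_rot": TCP orientation; "force": force on the tool from outside, world axes, zero at the start; "torque": the same for the moment, N m; "grip_width": finger opening in m.
Only numpy, scipy, OpenCV 4.12 (cv2) and the standard library are available. Lean on these libraries where they do the work, as an engineer would, in place of code of your own. Each camera call takes 0.05 s, during which the arm holds its last target. There are 200 camera calls.

## Working session

There is one attempt and no reset: what is moved stays moved. The work goes in short steps, Python scripts to look and compute and a tool call to move; the robot and the scene stay as the last step left them, time stands still between calls to the robot, and variables do not carry over. Pictures are saved under pics/ and viewed, about 12 in all and at most 16, crops included, and the job is handed in when it is done.

Besides the shell and the picture viewer there is one more tool, called as name(argument=value, ...) on one line, values as JSON. step_arm: Moves the arm, as the interface text tells. Its arguments: {"type":"object","properties":{"plan":{"type":"array"},"force":{"type":"number"}},"required":["plan"]}

```bash
mkdir -p pics; ls; python3 - <<'E'
from station import *
import cv2,numpy as np
o=get_obs(); print({k:np.round(o[k],3).tolist() for k in o})
for c in("scene","top"):
    im=camera(c); cv2.imwrite(f"pics/{c}0.png",im[:,:,::-1]); p=camera_params(c); print(c,{k:(np.round(v,4).tolist() if not isinstance(v,(str,dict)) else v) for k,v in p.items()})
    R=np.array(p["orientation"]);t=np.array(p["position"])
    for q in("brown_bottle","white_bottle","pink_bottle","clear_bottle","old_rack","new_rack","cup_a"):
        print(q,[(np.round(R@np.array(d["centre"])+t,3).tolist(),round(d["score"],2)) for d in spot_in(c,q)[:5]])
E
```

```text
pics
{'time': 0.0, 'q': [66.379, 33.927, 2.767, 92.237, -1.907, 54.013, -1.931], 'dq': [0.106, 0.03, 0.037, -0.065, 0.013, 0.026, -0.1], 'effort': [-0.0, -54.87, 1.547, -19.813, 0.009, 0.009, 0.0], 'position': [0.227, -0.688, 0.23], 'eef_rot': [[0.313, -0.001, 0.95], [-0.95, 0.002, 0.313], [-0.002, -1.0, -0.0]], 'force': [-0.593, 0.206, 0.005], 'torque': [-0.027, -0.008, -0.004], 'grip_width': 0.085}
scene {'vertical_fov': 55.2044, 'cx': 252.6285, 'cy': 190.5269, 'position': [0.0442, 0.718, 0.4206], 'orientation': [[-0.8641, 0.2083, -0.4582], [-0.5032, -0.339, 0.7949], [0.0102, 0.9174, 0.3978]]}
brown_bottle [([0.479, 0.045, 0.093], 0.65)]
white_bottle [([0.475, 0.255, 0.083], 0.8)]
pink_bottle [([0.475, 0.115, 0.117], 0.7)]
clear_bottle [([0.471, 0.19, 0.09], 0.66)]
old_rack [([0.451, 0.276, 0.008], 0.63)]
new_rack [([0.478, -0.224, 0.029], 0.66)]
cup_a [([0.457, 0.262, 0.032], 0.8), ([0.458, 0.097, 0.033], 0.65), ([0.451, 0.175, 0.032], 0.61), ([0.454, 0.025, 0.028], 0.49)]
top {'vertical_fov': 46.3027, 'cx': 253.2515, 'cy': 186.0394, 'position': [0.2153, -0.0726, 1.3222], 'orientation': [[0.0747, 0.9766, -0.2015], [-0.9972, 0.0724, -0.0186], [-0.0036, 0.2024, 0.9793]]}
brown_bottle [([0.473, 0.031, 0.122], 0.54)]
white_bottle [([0.451, 0.117, 0.01], 0.53), ([0.473, 0.236, 0.111], 0.5)]
pink_bottle [([0.475, 0.099, 0.154], 0.77)]
clear_bottle [([0.469, 0.162, 0.111], 0.52)]
old_rack [([0.451, 0.115, 0.008], 0.67)]
new_rack [([0.483, -0.257, -0.001], 0.71)]
cup_a [([0.464, 0.239, 0.02], 0.89), ([0.466, 0.092, 0.016], 0.79), ([0.467, 0.156, 0.019], 0.5)]
```

View pics/top0.png

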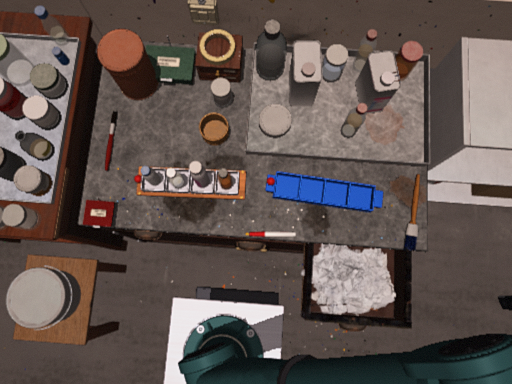

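View pics/scene0.png

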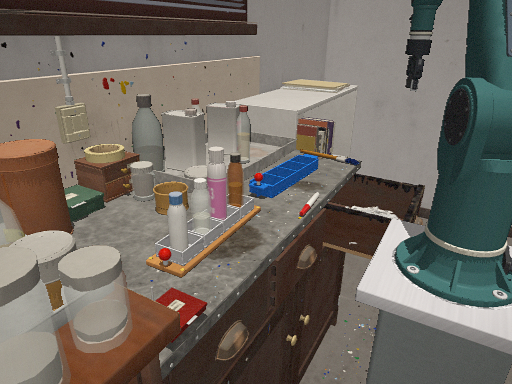

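The knob is at the left (+y) end of both racks, at about px (138,179) on the old rack and (270,182) on the carrier in the top view. Counted from the knob, the order is white, clear, pink, brown. Next I'll fit the exact poses.

```bash
cat >h.py <<'E'
from station import *
import cv2,numpy as np
def cam(c):
    p=camera_params(c); f=192/np.tan(np.radians(p["vertical_fov"])/2)
    return f,p["cx"],p["cy"],np.array(p["orientation"]),np.array(p["position"]),p
def proj(c,P):
    f,cx,cy,R,t,_=cam(c); q=(np.atleast_2d(P)-t)@R
    return np.c_[cx+f*q[:,0]/-q[:,2], cy-f*q[:,1]/-q[:,2]]
def ray(c,uv,z):
    f,cx,cy,R,t,_=cam(c); d=R@np.array([(uv[0]-cx)/f,-(uv[1]-cy)/f,-1]); return t+d*(z-t[2])/d[2]
def loc(pose,P):
    x,y,a=pose; c,s=np.cos(a),np.sin(a); P=np.atleast_2d(P).astype(float)
    return np.c_[x+c*P[:,0]-s*P[:,1], y+s*P[:,0]+c*P[:,1], P[:,2]]
def box(X,Y,z0,z1): return np.array([[x,y,z] for x in(-X,X) for y in(-Y,Y) for z in(z0,z1)])
E
python3 - <<'E'
from h import *
from scipy.optimize import minimize
print(cam("top")[5].keys())
B={}
for c in("top","scene"):
    B[c]=cv2.imread(f"pics/{c}0.png")
    hsv=cv2.cvtColor(B[c],cv2.COLOR_BGR2HSV)
    red=cv2.inRange(hsv,(0,190,110),(5,255,255))|cv2.inRange(hsv,(174,190,110),(180,255,255))
    n,l,s,ce=cv2.connectedComponentsWithStats(red)
    for i in range(1,n):
        if 15<s[i,4]<400: print(c,"red",s[i],ce[i].round(1),ray(c,ce[i],.034).round(3),ray(c,ce[i],.058).round(3))
    blue=cv2.inRange(hsv,(105,150,60),(125,255,255))
    n,l,s,ce=cv2.connectedComponentsWithStats(blue); i=1+s[1:,4].argmax(); print(c,"blue",s[i])
    pts=np.argwhere(l==i)[:,::-1]; print(cv2.minAreaRect(pts.astype(np.float32)))
    B[c+"h"]=cv2.convexHull(pts.astype(np.float32))[:,0]
im=B["top"]
a=cv2.resize(im[145:225,125:255],None,fx=6,fy=6,interpolation=cv2.INTER_CUBIC)
cv2.imwrite("pics/a.png",a)
a=cv2.resize(im[160:220,255:390],None,fx=5.9,fy=5.9,interpolation=cv2.INTER_CUBIC)
cv2.imwrite("pics/b.png",a)
E
```

```text
dict_keys(['vertical_fov', 'cx', 'cy', 'position', 'orientation'])
top red [135 175   6   7  37] [137.5 178.1] [0.479 0.293 0.034] [0.474 0.286 0.058]
top red [267 178   7   7  40] [270.2 180.8] [ 0.5   -0.096  0.034] [ 0.494 -0.096  0.058]
top red [ 83 216  28  10 132] [ 99.3 221. ] [0.345 0.387 0.034] [0.342 0.379 0.058]
top red [250 232  14   5  57] [256.6 233.5] [ 0.342 -0.068  0.034] [ 0.34  -0.068  0.058]
top blue [ 266  171  117   41 2850]
((324.04595947265625, 191.18861389160156), (117.01416778564453, 26.934955596923828), 8.40337085723877)
scene red [103  78   5   9  22] [104.6  81.9] [ 2.614 -1.332  0.034] [ 2.455 -1.205  0.058]
scene red [254 173   9   8  52] [258.  176.5] [ 0.528 -0.151  0.034] [ 0.498 -0.097  0.058]
scene red [300 204  10  12  54] [304.4 209.4] [ 0.328 -0.022  0.034] [0.311 0.024 0.058]
scene red [159 248  12  12 114] [164.4 253.7] [0.481 0.292 0.034] [0.454 0.318 0.058]
scene blue [ 249  154   69   44 1511]
((284.759521484375, 175.8616180419922), (25.52941131591797, 75.58824157714844), 61.927513122558594)
```

View pics/a.png

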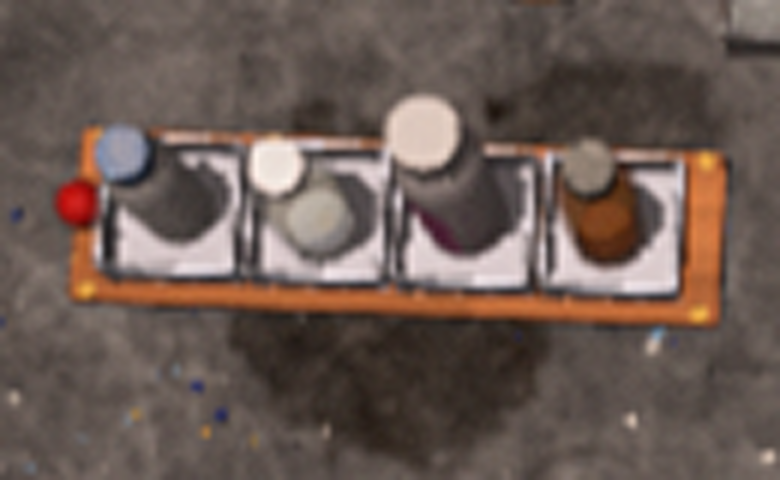

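View pics/b.png

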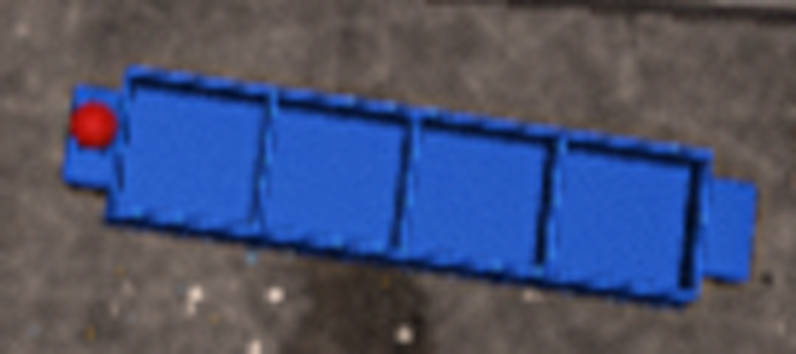

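```bash
cat >m.py <<'E'
from h import *
from scipy.optimize import least_squares
ua=lambda x,y:((x+.5)/6-.5+125,(y+.5)/6-.5+145)
ub=lambda x,y:((x+.5)/5.9-.5+255,(y+.5)/5.9-.5+160)
def fit(obs,x0):
    def r(p): return np.concatenate([(proj(c,loc(p,P))[0]-uv)*w for c,P,uv,w in obs])
    s=least_squares(r,x0,loss="soft_l1"); print(s.x.round(4),np.degrees(s.x[2]).round(2),r(s.x).round(1)); return s.x
old=fit([("top",(.044,.162,.012),ua(85,128),1),("top",(.044,-.162,.012),ua(725,152),1),("top",(-.044,-.162,.012),ua(717,325),1),("top",(-.044,.162,.012),ua(72,300),1),
 ("top",(0,.153,.034),(137.5,178.1),1),("scene",(0,.153,.034),(164.4,253.7),1)],(.47,.14,0))
new=fit([("top",(.038,.147,.036),ub(128,68),1),("top",(.038,-.147,.036),ub(712,150),1),("top",(-.038,-.147,0),ub(692,305),.5),("top",(-.038,.147,0),ub(106,222),.5),
 ("top",(0,.159,.058),(270.2,180.8),1),("scene",(0,.159,.058),(258,176.5),1)],(.47,-.25,-.1))
Y=[.108,.036,-.036,-.108]
for n,xy,z,y in zip("white clear pink brown".split(),[(123,152),(276,166),(423,133),(588,165)],[.141,.145,.191,.161],Y):
    b=ray("top",ua(*xy),z); cu=loc(old,(0,y,z))[0]; 
    print(n,"bottle",b.round(4),"cup",cu.round(4),"d",(b-cu).round(4),"pocket",loc(new,(0,-y,0))[0].round(4),"scene px",proj("scene",b)[0].round(1),proj("scene",cu)[0].round(1))
E
python3 m.py; python3 -c "
from h import *
im=cv2.imread('pics/scene0.png');cv2.imwrite('pics/c.png',cv2.resize(im[135:275,140:270],None,fx=5,fy=4.2,interpolation=cv2.INTER_CUBIC))"
```

```text
[0.4837 0.139  0.0312] 1.79 [-0.5 -0.5  0.3 -0.   0.3 -0.  -1.2 -0.5  0.5  0.1  0.5  0.4]
[ 0.4832 -0.2553 -0.0741] -4.25 [-0.3 -0.7  0.4 -0.2 -0.9  0.4 -0.3  0.2  0.2 -0.1  0.8  0.2]
white bottle [0.4812 0.2453 0.141 ] cup [0.4803 0.247  0.141 ] d [ 0.001  -0.0016  0.    ] pocket [ 0.4752 -0.363   0.    ] scene px [176.4 193.3] [176.2 193.7]
clear bottle [0.479  0.1748 0.145 ] cup [0.4825 0.175  0.145 ] d [-0.0035 -0.0002  0.    ] pocket [ 0.4806 -0.2912  0.    ] scene px [200.5 179.7] [199.  179.3]
pink bottle [0.488  0.1033 0.191 ] cup [0.4848 0.103  0.191 ] d [0.0032 0.0003 0.    ] pocket [ 0.4859 -0.2194  0.    ] scene px [216.8 148.2] [218.1 148.4]
brown bottle [0.4861 0.0336 0.161 ] cup [0.487  0.0311 0.161 ] d [-0.001   0.0025  0.    ] pocket [ 0.4912 -0.1476  0.    ] scene px [235.3 153.4] [235.6 153. ]
```

View pics/c.png

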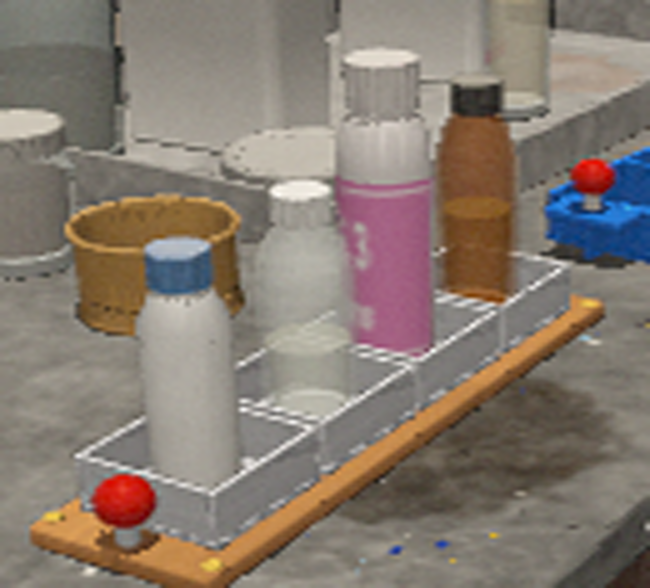

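The scene-view caps agree with the projections to about 1.5 px. I'll take the bottles in the order brown, pink, clear, white, with the jaws along the racks' x axis.

step_arm(plan=[[0,26,58,3,0,0,6.1],[0,26,58,3,0,0,6.1],[0,26,60,3,0,0,6.1],[0,26,60,0,0,0,6.1],[0,26,60,0,0,0,6.1],[0,26,60,0,0,0,6.1],[0,26,60,0,0,0,6.1],[0,20,60,0,0,0,6.1],[0,20,60,0,0,0,6.1],[0,20,60,0,0,0,6.1],[0,11,60,0,0,0,6.1],[0,6,60,0,0,0,6.1]], force=40)

```text
time: 2.3
position: [0.4798, 0.012, 0.2406]
eef_rot: [[1.0, 0.002, -0.029], [0.029, 0.0, 1.0], [0.002, -1.0, 0.0]]
force: [1.0, -0.1, -0.5]
grip_width: 0.0853
```

step_arm(plan=[[0,0,6,0,0,0,0],[0,0,0,0,0,0,0],[0,0,0,0,0,0,0]])

```text
time: 2.68
position: [0.4786, 0.014, 0.2399]
eef_rot: [[1.0, -0.001, -0.022], [0.022, -0.001, 1.0], [-0.001, -1.0, -0.001]]
force: [0.1, -0.7, -0.0]
grip_width: 0.0858
```

step_arm(plan=[[0,7,20,0,0,0,0.5],[0,0,0,-40,0,0,0],[0,0,0,-40,0,0,0],[0,0,0,-32,0,0,0],[0,0,0,-20,0,0,0],[0,0,0,0,0,0,0],[0,0,0,0,0,0,0]])

```text
time: 3.55
position: [0.4867, 0.0365, 0.1086]
eef_rot: [[0.999, 0.001, -0.034], [0.034, 0.0, 0.999], [0.001, -1.0, 0.0]]
force: [0.5, 0.5, -0.3]
grip_width: 0.0857
```

```bash
python3 -c "
from h import *
im=camera('scene')[:,:,::-1];cv2.imwrite('pics/d.png',cv2.resize(im[70:270,140:340],None,fx=3,fy=3,interpolation=cv2.INTER_CUBIC))"
```

```text
(no output)
```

View pics/d.png

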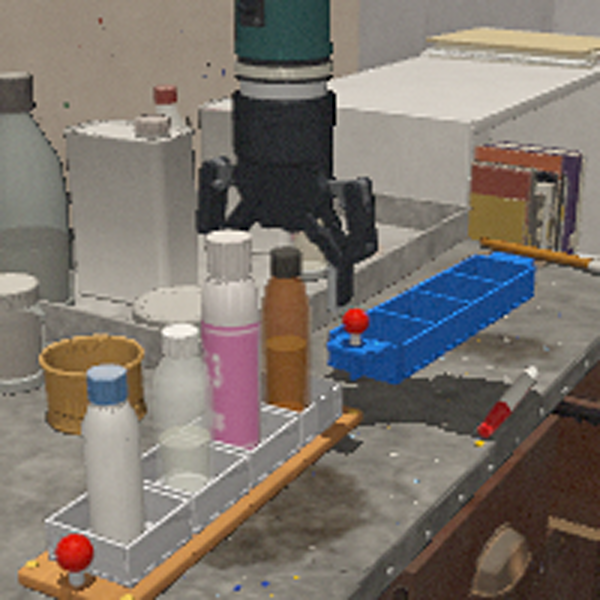

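The open fingers straddle the brown bottle (crop px ~285,260) with its cap below the body. Closing and lifting.

step_arm(plan=[[255,0,-3,0,0,0,0],[255,0,0,0,0,0,0],[255,0,0,0,0,0,0],[255,0,0,0,0,0,0],[255,0,0,0,0,0,0],[255,0,0,0,0,0,0]], force=40)

```text
time: 4.35
position: [0.4866, 0.033, 0.1086]
eef_rot: [[0.999, 0.001, -0.034], [0.034, -0.0, 0.999], [0.001, -1.0, -0.0]]
force: [0.7, -0.6, 6.2]
grip_width: 0.0393
```

step_arm(plan=[[255,0,0,15,0,0,0],[255,0,0,40,0,0,0],[255,0,0,35,0,0,-2],[255,0,-30,0,0,0,-2],[255,2,-45,0,0,0,-2],[255,2,-45,0,0,0,0],[255,1,-41,0,0,0,0],[255,0,-20,0,0,0,0],[255,0,0,0,0,0,0],[255,0,0,0,0,0,0]])

```text
time: 5.6
position: [0.4905, -0.1465, 0.1982]
eef_rot: [[0.998, -0.0, 0.069], [-0.069, 0.001, 0.998], [-0.0, -1.0, 0.001]]
force: [0.3, 1.0, -2.6]
grip_width: 0.0395
```

step_arm(plan=[[255,1,-1,-30,0,0,0],[255,0,0,-35,0,0,0],[255,0,0,-20,0,0,0],[255,0,0,-9,0,0,0],[255,0,0,-4,0,0,0],[255,0,0,0,0,0,0],[255,0,0,0,0,0,0]])

```text
time: 6.48
position: [0.4924, -0.149, 0.1008]
eef_rot: [[0.998, 0.001, 0.07], [-0.07, -0.0, 0.998], [0.001, -1.0, -0.0]]
force: [0.1, 0.5, -1.1]
grip_width: 0.0391
```

```bash
python3 -c "
from h import *
a=camera('scene')[:,:,::-1][90:240,190:350];b=camera('top')[:,:,::-1][130:230,230:390]
a=cv2.resize(a,None,fx=3.7,fy=3.7);b=cv2.resize(b,(a.shape[1],370)) 
cv2.imwrite('pics/e.png',cv2.resize(a,None,fx=1,fy=1)); cv2.imwrite('pics/e2.png',b)"
```

```text
(no output)
```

View pics/e.png

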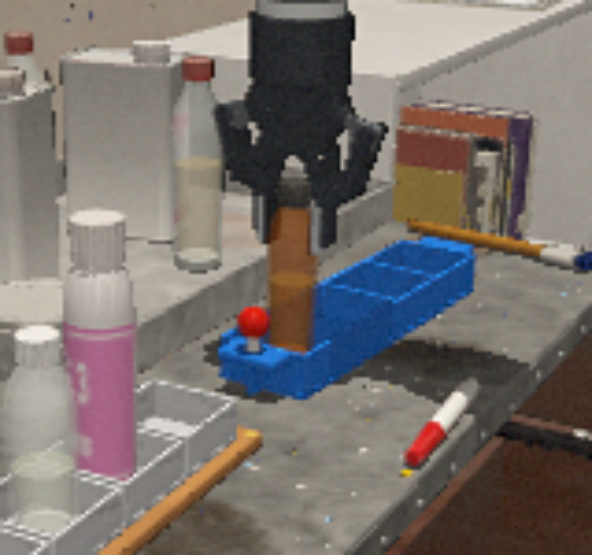

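The brown bottle is upright inside the first pocket by the knob (crop px ~290,330), about 3 mm above the floor. I'll lower it, let go and move up.

step_arm(plan=[[255,0,0,-3,0,0,0],[255,0,0,0,0,0,0],[0,0,0,0,0,0,0],[0,0,0,0,0,0,0],[0,0,0,0,0,0,0],[0,0,0,10,0,0,0],[0,0,0,45,0,0,2],[0,0,0,50,0,0,2],[0,0,20,40,0,0,2],[0,0,40,10,0,0,0],[0,0,50,0,0,0,0],[0,0,50,0,0,0,0]])

```text
time: 8.07
position: [0.4918, 0.0122, 0.2531]
eef_rot: [[0.999, 0.002, -0.033], [0.033, -0.0, 0.999], [0.002, -1.0, -0.0]]
force: [0.6, 0.1, 0.3]
grip_width: 0.0851
```

step_arm(plan=[[0,-4,45,0,0,0,0],[0,0,40,0,0,0,0],[0,0,6,0,0,0,0],[0,0,0,0,0,0,0],[0,0,0,-35,0,0,0],[0,0,0,-40,0,0,0],[0,0,0,-30,0,0,0],[0,0,0,-10,0,0,0],[0,0,0,0,0,0,0],[0,0,0,0,0,0,0]])

```text
time: 9.32
position: [0.4888, 0.1019, 0.1381]
eef_rot: [[0.999, 0.002, -0.034], [0.034, 0.0, 0.999], [0.002, -1.0, 0.0]]
force: [0.5, -0.6, 0.2]
grip_width: 0.0852
```

step_arm(plan=[[255,0,0,0,0,0,0],[255,0,0,0,0,0,0],[255,0,0,0,0,0,0],[255,0,0,0,0,0,0],[255,0,0,0,0,0,0],[255,0,0,0,0,0,0],[255,0,0,15,0,0,0],[255,0,0,40,0,0,0],[255,0,0,50,0,0,0],[255,0,0,40,0,0,0],[255,0,0,20,0,0,0],[255,0,0,0,0,0,0]])

```text
time: 10.82
position: [0.4882, 0.1023, 0.3037]
eef_rot: [[0.999, 0.003, -0.034], [0.034, 0.0, 0.999], [0.003, -1.0, 0.0]]
force: [0.3, 0.5, -1.8]
grip_width: 0.0421
```

step_arm(plan=[[255,0,-25,0,0,0,0],[255,0,-40,0,0,0,0],[255,0,-45,0,0,0,-2],[255,0,-45,0,0,0,-2],[255,0,-45,0,0,0,-2],[255,0,-45,0,0,0,0],[255,-1,-40,0,0,0,0],[255,-1,-27,0,0,0,0],[255,0,-10,0,0,0,0],[255,0,0,0,0,0,0],[255,0,0,0,0,0,0]])

```text
time: 12.2
position: [0.4858, -0.218, 0.3017]
eef_rot: [[0.998, -0.001, 0.068], [-0.068, 0.001, 0.998], [-0.001, -1.0, 0.001]]
force: [1.2, -0.0, -2.2]
grip_width: 0.0417
```

step_arm(plan=[[255,0,-2,-25,0,0,0],[255,0,0,-45,0,0,0],[255,0,0,-45,0,0,0],[255,0,0,-35,0,0,0],[255,0,0,-15,0,0,0],[255,0,0,-7,0,0,0],[255,0,0,0,0,0,0],[255,0,0,0,0,0,0]])

```text
time: 13.2
position: [0.4868, -0.2223, 0.1313]
eef_rot: [[0.998, 0.002, 0.07], [-0.07, -0.001, 0.998], [0.002, -1.0, -0.001]]
force: [-0.3, -0.4, -1.1]
grip_width: 0.0424
```

```bash
python3 -c "
from h import *
a=camera('scene')[:,:,::-1][90:240,190:350]
cv2.imwrite('pics/f.png',cv2.resize(a,None,fx=3.7,fy=3.7))"
```

```text
(no output)
```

View pics/f.png

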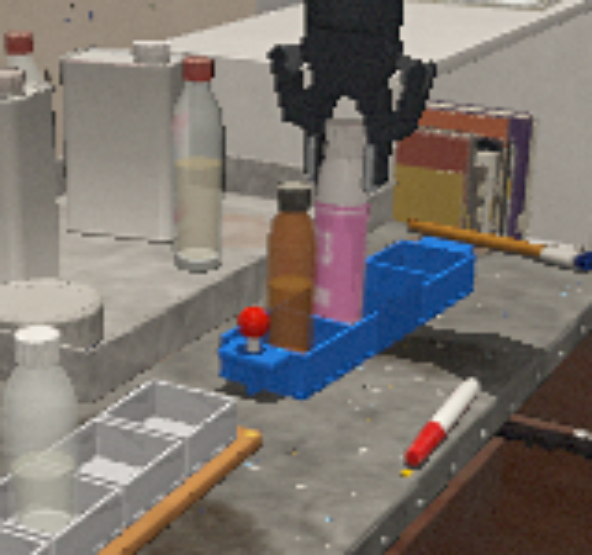

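The pink bottle is in the second pocket (crop px ~340,290), just above the floor, and the brown one is standing. Lower and release.

step_arm(plan=[[255,0,2,-4,0,0,0],[255,0,0,0,0,0,0],[0,0,0,0,0,0,0],[0,0,0,0,0,0,0],[0,0,0,0,0,0,0],[0,0,0,10,0,0,0],[0,0,0,45,0,0,2],[0,0,0,50,0,0,2],[0,0,30,20,0,0,2],[0,-1,50,0,0,0,0],[0,-1,60,0,0,0,0],[0,-1,60,0,0,0,0]])

```text
time: 14.75
position: [0.4828, -0.0185, 0.252]
eef_rot: [[0.999, 0.002, -0.033], [0.033, -0.0, 0.999], [0.002, -1.0, -0.0]]
force: [1.1, -0.6, -0.1]
grip_width: 0.0852
```

step_arm(plan=[[0,0,60,0,0,0,0],[0,0,50,0,0,0,0],[0,0,50,0,0,0,0],[0,0,30,0,0,0,0],[0,0,0,0,0,0,0],[0,0,0,0,0,0,0]])

```text
time: 15.5
position: [0.4827, 0.1687, 0.2511]
eef_rot: [[0.999, -0.0, -0.033], [0.033, -0.001, 0.999], [-0.0, -1.0, -0.001]]
force: [0.3, 0.3, 0.6]
grip_width: 0.0851
```

Next is the clear bottle, at (0.480, 0.175, 0.092).

step_arm(plan=[[0,-3,6,-30,0,0,0],[0,0,0,-45,0,0,0],[0,0,0,-45,0,0,0],[0,0,0,-30,0,0,0],[0,0,0,-9,0,0,0],[0,0,0,0,0,0,0],[0,0,0,0,0,0,0]])

```text
time: 16.38
position: [0.4809, 0.176, 0.0933]
eef_rot: [[0.999, 0.002, -0.033], [0.033, 0.001, 0.999], [0.002, -1.0, 0.001]]
force: [0.4, 0.1, -0.1]
grip_width: 0.0854
```

step_arm(plan=[[255,0,0,0,0,0,0],[255,0,0,0,0,0,0],[255,0,0,0,0,0,0],[255,0,0,0,0,0,0],[255,0,0,0,0,0,0],[255,0,0,0,0,0,0]])

```text
time: 17.12
position: [0.4804, 0.1763, 0.0927]
eef_rot: [[0.999, 0.001, -0.034], [0.034, 0.0, 0.999], [0.001, -1.0, 0.0]]
force: [0.2, -1.2, 5.7]
grip_width: 0.0425
```

step_arm(plan=[[255,0,0,15,0,0,0],[255,0,0,40,0,0,0],[255,0,0,50,0,0,0],[255,0,0,50,0,0,0],[255,0,-20,40,0,0,0],[255,0,-40,10,0,0,0],[255,0,-45,0,0,0,-2],[255,0,-45,0,0,0,-2],[255,0,-45,0,0,0,-2],[255,0,-45,0,0,0,0],[255,0,-45,0,0,0,0],[255,0,-45,0,0,0,0]])

```text
time: 18.62
position: [0.4789, -0.155, 0.2973]
eef_rot: [[0.998, -0.0, 0.07], [-0.07, 0.0, 0.998], [-0.001, -1.0, 0.0]]
force: [1.1, -0.4, -1.2]
grip_width: 0.042
```

step_arm(plan=[[255,0,-45,0,0,0,0],[255,0,-45,0,0,0,0],[255,0,-30,0,0,0,0],[255,0,-15,0,0,0,0],[255,0,0,0,0,0,0],[255,0,0,0,0,0,0]])

```text
time: 19.38
position: [0.48, -0.2869, 0.2971]
eef_rot: [[0.998, -0.0, 0.068], [-0.068, 0.001, 0.998], [-0.0, -1.0, 0.001]]
force: [-0.5, -0.0, -0.9]
grip_width: 0.0423
```

step_arm(plan=[[255,1,-5,0,0,0,0],[255,0,0,-30,0,0,0],[255,0,0,-50,0,0,0],[255,0,0,-50,0,0,0],[255,0,0,-45,0,0,0],[255,0,0,-25,0,0,0],[255,0,0,-10,0,0,0],[255,0,0,0,0,0,0],[255,0,0,0,0,0,0]])

```text
time: 20.5
position: [0.4819, -0.2944, 0.0883]
eef_rot: [[0.998, 0.002, 0.07], [-0.07, -0.001, 0.998], [0.002, -1.0, -0.001]]
force: [1.3, -0.4, -0.9]
grip_width: 0.0423
```

```bash
python3 -c "
from h import *
a=camera('scene')[:,:,::-1][90:240,190:350]
cv2.imwrite('pics/g.png',cv2.resize(a,None,fx=3.7,fy=3.7))"
```

```text
(no output)
```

View pics/g.png

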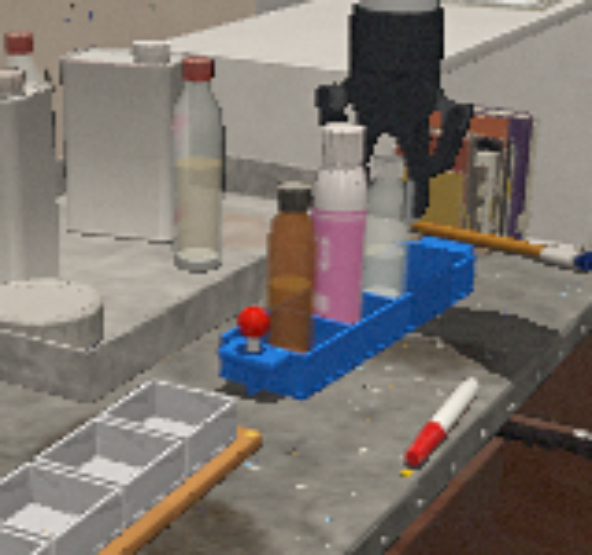

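The clear bottle is in the third pocket (crop px ~385,265), a few mm above the floor.

step_arm(plan=[[255,0,2,-4,0,0,0],[255,0,0,-2.5,0,0,0],[255,0,0,0,0,0,0],[0,0,0,0,0,0,0],[0,0,0,0,0,0,0],[0,0,0,0,0,0,0],[0,0,0,10,0,0,0],[0,0,0,45,0,0,2],[0,0,0,50,0,0,2],[0,0,0,50,0,0,2],[0,0,20,20,0,0,0],[0,0,50,0,0,0,0]])

```text
time: 22.05
position: [0.4817, -0.2232, 0.2575]
eef_rot: [[1.0, 0.004, -0.029], [0.029, -0.002, 1.0], [0.004, -1.0, -0.002]]
force: [0.8, 2.2, 0.3]
grip_width: 0.0855
```

step_arm(plan=[[0,0,60,0,0,0,0],[0,0,60,0,0,0,0],[0,0,60,0,0,0,0],[0,0,60,0,0,0,0],[0,0,60,0,0,0,0],[0,0,60,0,0,0,0],[0,0,50,0,0,0,0],[0,0,40,0,0,0,0],[0,0,15,0,0,0,0],[0,0,0,0,0,0,0],[0,0,0,0,0,0,0]])

```text
time: 23.42
position: [0.4807, 0.2407, 0.2551]
eef_rot: [[0.999, -0.001, -0.032], [0.032, -0.002, 0.999], [-0.001, -1.0, -0.002]]
force: [-0.2, 0.1, 0.5]
grip_width: 0.0855
```

step_arm(plan=[[0,0,5,-30,0,0,0],[0,0,0,-45,0,0,0],[0,0,0,-45,0,0,0],[0,0,0,-35,0,0,0],[0,0,0,-11,0,0,0],[0,0,0,0,0,0,0],[0,0,0,0,0,0,0]])

```text
time: 24.3
position: [0.4819, 0.2482, 0.0909]
eef_rot: [[0.999, 0.002, -0.034], [0.034, 0.001, 0.999], [0.002, -1.0, 0.001]]
force: [-0.8, 0.1, 0.5]
grip_width: 0.0852
```

step_arm(plan=[[255,0,0,0,0,0,0],[255,0,0,0,0,0,0],[255,0,0,0,0,0,0],[255,0,0,0,0,0,0],[255,0,0,0,0,0,0],[255,0,0,0,0,0,0]])

```text
time: 25.05
position: [0.4815, 0.2484, 0.0901]
eef_rot: [[0.999, 0.001, -0.034], [0.034, 0.0, 0.999], [0.001, -1.0, 0.0]]
force: [0.1, -0.1, 5.5]
grip_width: 0.0361
```

step_arm(plan=[[255,0,0,15,0,0,0],[255,0,0,40,0,0,0],[255,0,0,50,0,0,0],[255,0,0,50,0,0,0],[255,0,-20,40,0,0,0],[255,0,-40,10,0,0,0],[255,0,-45,0,0,0,-2],[255,0,-45,0,0,0,-2],[255,0,-45,0,0,0,-2],[255,0,-45,0,0,0,0],[255,0,-45,0,0,0,0],[255,0,-45,0,0,0,0]])

```text
time: 26.55
position: [0.4799, -0.0831, 0.2949]
eef_rot: [[0.998, -0.0, 0.07], [-0.07, 0.0, 0.998], [-0.0, -1.0, 0.0]]
force: [-0.2, -0.2, -0.3]
grip_width: 0.0364
```

step_arm(plan=[[255,0,-45,0,0,0,0],[255,0,-45,0,0,0,0],[255,0,-45,0,0,0,0],[255,-2,-45,0,0,0,0],[255,-2,-40,0,0,0,0],[255,-2,-30,0,0,0,0],[255,0,-20,0,0,0,0],[255,0,-5,0,0,0,0],[255,0,0,0,0,0,0],[255,0,0,0,0,0,0]])

```text
time: 27.8
position: [0.4753, -0.3552, 0.2946]
eef_rot: [[0.998, -0.0, 0.068], [-0.068, 0.001, 0.998], [-0.0, -1.0, 0.001]]
force: [-0.5, -0.1, -1.1]
grip_width: 0.0364
```

step_arm(plan=[[255,0,-4,0,0,0,0],[255,0,0,-30,0,0,0],[255,0,0,-50,0,0,0],[255,0,0,-50,0,0,0],[255,0,0,-45,0,0,0],[255,0,0,-25,0,0,0],[255,0,0,-10,0,0,0],[255,0,0,0,0,0,0],[255,0,0,0,0,0,0]])

```text
time: 28.92
position: [0.4759, -0.3615, 0.0859]
eef_rot: [[0.998, 0.002, 0.07], [-0.07, -0.001, 0.998], [0.002, -1.0, -0.001]]
force: [-1.0, -0.4, -0.4]
grip_width: 0.0361
```

```bash
python3 -c "
from h import *
a=camera('scene')[:,:,::-1][90:240,190:350]
cv2.imwrite('pics/i.png',cv2.resize(a,None,fx=3.7,fy=3.7))"
```

```text
(no output)
```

View pics/i.png

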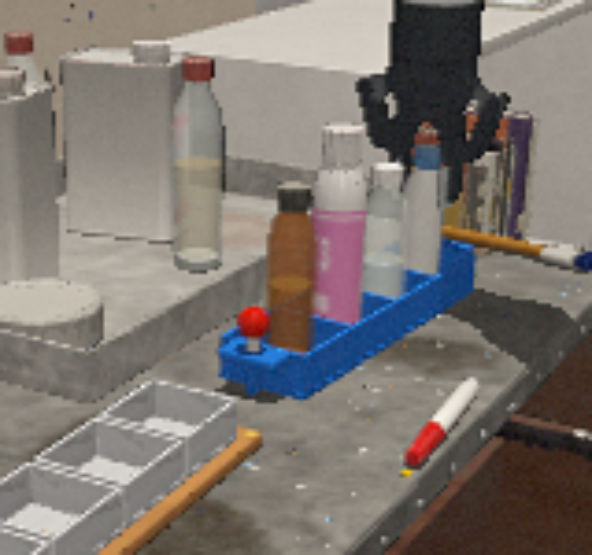

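The white bottle is in the fourth pocket (crop px ~425,245); the other three are standing. Lower, release, retreat.

step_arm(plan=[[255,0,0,-4,0,0,0],[255,0,0,-2.5,0,0,0],[255,0,0,0,0,0,0],[0,0,0,0,0,0,0],[0,0,0,0,0,0,0],[0,0,0,0,0,0,0],[0,0,0,10,0,0,0],[0,0,0,45,0,0,0],[0,0,0,50,0,0,0],[0,0,0,50,0,0,0],[0,0,-30,20,0,0,0],[0,0,-50,0,0,0,0]])

```text
time: 30.48
position: [0.4772, -0.4403, 0.2571]
eef_rot: [[0.998, 0.005, 0.066], [-0.066, -0.003, 0.998], [0.005, -1.0, -0.002]]
force: [1.1, -0.2, -0.3]
grip_width: 0.0855
```

step_arm(plan=[[0,-20,-50,0,0,0,-5],[0,-20,-50,0,0,0,-5],[0,-20,-50,0,0,0,-5],[0,-20,-50,0,0,0,-5],[0,0,0,0,0,0,0],[0,0,0,0,0,0,0]])

```text
time: 31.22
position: [0.3951, -0.6403, 0.2531]
eef_rot: [[0.913, 0.001, 0.407], [-0.407, 0.001, 0.913], [0.0, -1.0, 0.001]]
force: [0.7, 1.1, -1.0]
grip_width: 0.0852
```

```bash
python3 - <<'E'
from h import *
new=(.4832,-.2553,-.0741)
b=camera('top')[:,:,::-1].copy(); a=camera('scene')[:,:,::-1].copy()
for y,z in zip((.108,.036,-.036,-.108),(.150,.180,.134,.130)):
    print("exp cap px",proj("top",loc(new,(0,y,z)))[0].round(1),proj("scene",loc(new,(0,y,z)))[0].round(1))
A=cv2.resize(a[110:220,240:330],None,fx=4,fy=4,interpolation=cv2.INTER_CUBIC)
B=cv2.resize(b[140:225,255:390],None,fx=3,fy=3,interpolation=cv2.INTER_CUBIC)
c=np.zeros((440,770,3),np.uint8); c[:440,:360]=A; c[:255,365:770]=B
cv2.imwrite('pics/j.png',c)
E
```

```text
exp cap px [290.4 176. ] [269.7 139.7]
exp cap px [318.7 177.4] [283.5 124. ]
exp cap px [342.8 185. ] [294.7 134.5]
exp cap px [369.1 189.2] [305.4 131.1]
```

View pics/j.png

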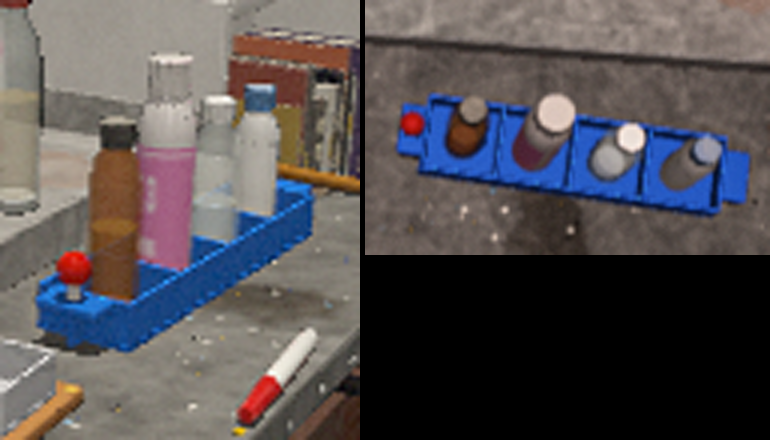

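All four bottles stand upright in their pockets. In the top view the caps are at (291.3,176.3), (318.7,177.3), (343.7,186) and (369.3,190.3), within about 1.3 px (~3-4 mm) of the predicted pocket-centre positions. Handing in.

```bash
python3 -c "
from station import *
print(sign_off())"
```

```text
the job is handed in; nothing more can be done
None
```

All four bottles are in the blue carrier in reverse order, and I handed the job in at about 31 s of the 115 s allowed. Counted from the carrier's knob, the pockets hold brown, pink, clear and white; on the old rack the order from the knob was white, clear, pink, brown.

- **Position:** in the last top picture, every cap was within about 1.3 px (roughly 3–4 mm) of where it should be for a bottle on the floor at its pocket's centre. The allowance is 16 mm.
- **Upright:** all four look upright in both cameras, and the gripper is open and clear of everything.
- **Forces:** the forces reported after each move stayed at about 6 N or less.
- **Not measured:** I did not measure each bottle's height on its pocket floor directly. I inferred it from how far the arm was lowered and from the match in the last picture.
- **Disagreement:** the recognition network put the racks and bottles 1–3 cm away from my own pixel measurements. I used my measurements, and all four grasps and placements fitted them.

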